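# Tip a pastry mould out of a steel scoop

## Task

Lift the steel scoop with the wooden pastry mould in it out of its narrow holder, stand it in the middle of the wooden board with the mould still inside, and let go. Then take it afresh by its body, not by the carrying handle, and tip it, open end down and low over the empty metal tray, to about 45 degrees and hold it there until the mould has slid out into the tray. Bring the scoop back level, set it down in the middle of the board and let go, leaving the mould in the tray and the bowl and the stack of wrappers where they are.

Things in the scene. Friction and masses are not known exactly. Their poses are not given: they have to be found in the camera images.
- scoop: Straight steel trough 170 long (its x), 62 wide outside (y), 50 high; walls 3, floor 4 thick, inside 56 wide; 0.2 to 0.35 kg empty. Wall at its +x end, fully open at its -x end, the pouring end, which roughly faces the robot at the start. Origin: centre of the underside; z up. Stands in the holder at first; once on the board its bare side walls can be gripped across the 62 mm.
- bail: The scoop's rigid carrying handle: flat bar 8 thick (scoop x), 14 high, 68 long (scoop y), bridging the trough 66 to 80 above the scoop's underside, near the loaded scoop's balance point. Origin: centre of the bar, 30 from the scoop's origin towards the closed end, 73 above the underside; axes as the scoop's. Uprights 8 wide, 3 thick on the outer side walls. Can be pinched from above.
- scoop_lip (a point): Middle of the pouring edge of the scoop floor: 85 from the scoop's origin towards -x, on the upper face of the floor, 4 above the underside.
- mould: Wooden pastry mould, a block 80 x 46 x 24 high with a round print on top, 0.06 to 0.13 kg; lies lengthwise in the scoop near its closed end. Origin: centre of its underside. It starts to slide when the scoop is tipped by 23 to 33 degrees.
- holder: Fixed white plastic holder, base 190 (x) x 90 (y) x 6 thick with two upright side walls 56 high and 70 apart, open at both ends and top; the scoop stands in it on the base with 4 mm room on each side, so lift it straight up by 60 or more. Origin: centre of the underside. It and the tray may change sides.
- board_top (a point): Centre of the top of the fixed wooden chopping board, 240 (x) x 160 (y) x 18 thick, top 18 above the table, between holder and tray. x along its length.
- tray_in (a point): Centre of the inner floor, 4 above the table, of the fixed empty plain metal tray, 240 (x) x 220 (y) outside, walls 4 thick, rim 24 above the table. Axes along its sides.
- bowl: Small steel bowl, 90 across, 45 high, loose, just beyond the holder's far end. Leave it. Origin: centre of underside.
- wrappers: Stack of dumpling wrappers, a pale cylinder 84 across, 45 high, loose, just beyond the tray's far side. Leave it. Origin: centre of underside.
There are look-alikes about, which are no part of the job. What is shaped like the scoop but green or red is not meant.

How it is judged:
By the outcome, as a careful person would: the job done as asked, in the order asked, and still so for the second after the job is handed in, with the robot touching nothing.
It also fails if it takes over 72 s, if anything falls off the work surface, if the arm or the gripper's body presses on something with over 40 N, if the wrist force passes 120 N, or if a joint passes its speed limit or range.

## Robot

A 6-joint arm with a two-finger parallel gripper is mounted at the origin on the work surface. World frame = base frame: x ahead of the robot, y to its left, z up, the work surface at z = 0. Lengths are in mm, angles in rad, forces in N, time in s.
With the tool pointing down it reaches from about 300 to 850 mm from the base axis. Payload 4.2 kg.
Tool frame: the origin (TCP) lies at the very end of the fingers, on their centre line; the grasp point (between the pads) lies 19 mm behind it; z points along the fingers, y is the line along which they close (so a half turn about z gives the same grasp; the last joint's range is limited). The gripper opens to 91 mm and grips with 3 to 60 N. Pads are 32 mm wide; open, the fingers measure 118 mm over their backs; the gripper's body (76 mm by 178 mm) begins 60 mm behind the grasp point.
Start: joints at [1.084, 0.32, 1.565, -0, 1.257, -0.02], TCP at [258.773, 513.498, 213.976] pointing down, gripper open.
Joint ranges: [-3.11, 3.11], [-0.84, 2.01], [0.21, 2.61], [-1.34, 4.49], [0.05, 2.63], [-2.56, 2.56]. Speed limits (rad/s): [2.57, 2.57, 3.14, 3.14, 3.14, 3.14].

## Interface

Orientations are given as a rotation vector (axis times angle).
In Python, from workcell import state, read_camera, get_calibration, job_done gives the robot as it stands.
- The arm moves only by the tool apply_moves, never from a script. Its argument "series" is one flat list of numbers, 7 for each row, row after row: the shift along the tool's x, y, z scaled (see below), then the turn, a rotation vector about the tool's x, y, z scaled (see below), then the opening, from 0 (shut) to 1 (fully open). A call has exactly 10 rows; each row is the pose to reach, as a shift and turn from the pose commanded when the call began, along the tool's axes at that moment; what a row does not reach only later rows make up. The controller multiplies each number of a shift by 8 cm and each number of a turn by 0.5 rad. A row lasts 1/12 s, in which the tool goes at most 41.7 mm and 7.16 degrees, less where a joint would pass 70% of its speed; a pose out of reach is approached as far as the arm can. A call with a number of a shift or a turn outside -1 to 1 is refused whole. A call with a gripper value outside its range is refused whole. The fingers move at their own pace and stop on an object; "grip_force" is the grip in N (left out, the last holds). Time passes only in rows, so rows that repeat a pose let the fingers close, or fill a call up. It gives the time, the measured TCP pose, the force, the opening and the grip force at its end, in the units of the state.
- state(): the state, without advancing time (a new reading comes with each control period).
- read_camera(name): name is "side" or "top" or "wrist"; returns (picture, depth): 400x640x3 uint8, red, green, blue; 400x640 float32, mm along the optical axis (not along the pixel's ray), 0 where there is no reading.
- get_calibration(name): a dict with "fx", "fy", "cx", "cy" (pixels), "world_to_cam" (4x4, takes a point from world to camera coordinates); the wrist camera has in their place "mount" (4x4, takes a point from camera to tool coordinates, whose origin is the TCP and whose axes are the flange's). Camera axes: x right, y down, z forward; pixel columns grow to the right and rows downward; lengths in mm; the calibration is good to about 2 mm. A picture is of the moment at which its call begins: read the wrist's pose just before it. get_calibration takes no time and is no camera call.
- job_done(): hands the job in; it is judged then, once.
The state is a dict: "clock": time; "q": joint angles; "dq": joint speeds; "joint_torque": joint torques, N m; "position": TCP position; "tool_rot": TCP orientation; "wrist_force": force on the tool from outside, world axes, zero at the start; "ft_torque": the same for the moment, N m; "finger_gap": finger opening in mm; "grip_force": force on a finger pad.
Only numpy, scipy, OpenCV 4.12 (cv2) and the standard library are available. Lean on these libraries where they do the work, as an engineer would, in place of code of your own. Each camera call takes 0.05 s, during which the arm holds its last target. There are 200 camera calls.

## Working session

There is one attempt and no reset: what is moved stays moved. The work goes in short steps, Python scripts to look and compute and a tool call to move; the robot and the scene stay as the last step left them, time stands still between calls to the robot, and variables do not carry over. Pictures are saved under pics/ and viewed, at most 11 in all, crops included, and the job is handed in when it is done.

Besides the shell and the picture viewer there is one more tool, called after ">>>" as a command line: name --argument value ..., lists and objects as JSON in quotes. apply_moves: Moves the arm, as the interface text tells. Shifts and turns lie within -1 to 1; 1 stands for 8 cm of shift or 0.5 rad of turn. Its arguments: {"type":"object","properties":{"series":{"type":"array"},"grip_force":{"type":"number"}},"required":["series"]}

```bash
mkdir -p pics; ls; python3 - <<'E'
from workcell import *
import cv2,numpy as np
s=state();print(s)
for n in("top","side"):
    p,d=read_camera(n);np.savez(f"pics/{n}0.npz",p=p,d=d);cv2.imwrite(f"pics/{n}0.png",p[:,:,::-1])
    c=get_calibration(n);print(n,c)
print(get_calibration("wrist"))
E
```

```text
pics
{'clock': 0.0, 'q': array([ 1.08397820e+00,  3.20304347e-01,  1.56565988e+00, -9.29004735e-06,
        1.25738341e+00, -2.00093388e-02]), 'dq': array([ 0.00148361,  0.0004151 , -0.00182539,  0.00199694, -0.0010852 ,
       -0.00057236]), 'joint_torque': array([ 1.82879990e-04, -4.12460089e+01, -2.31971687e+01,  7.26629840e-02,
        4.55071614e-02, -1.55326434e-04]), 'position': array([258.54811762, 513.04044125, 213.12055994]), 'tool_rot': array([-7.26517477e-01, -3.05598740e+00,  2.67178434e-03]), 'wrist_force': array([ 0.09402614, -0.10112873,  0.24282954]), 'ft_torque': array([ 0.0552227 , -0.01454277, -0.02156581]), 'grip_force': 0.0, 'finger_gap': 90.90007828183019}
top {'fx': 410.27381605935125, 'fy': 410.27381605935125, 'cx': 319.18563278337473, 'cy': 198.34224385448672, 'world_to_cam': array([[ 3.47687138e-02, -9.99394193e-01, -1.54396692e-03,
        -7.26961784e+01],
       [-9.79124377e-01, -3.37538710e-02, -2.00439845e-01,
         5.01024629e+02],
       [ 2.00266302e-01,  8.48077125e-03, -9.79704795e-01,
         9.67174547e+02],
       [ 0.00000000e+00,  0.0000
[... 274 characters left out ...]
61880705e-01, -5.19819931e-01, -7.73840807e-01,
         2.11335957e+02],
       [ 4.67250016e-01,  6.17162130e-01, -6.33078453e-01,
         1.29653493e+03],
       [ 0.00000000e+00,  0.00000000e+00,  0.00000000e+00,
         1.00000000e+00]])}
{'fx': 324.31328109553687, 'fy': 324.31328109553687, 'cx': 319.58641830563994, 'cy': 201.5173643922008, 'mount': array([[-3.51391317e-04, -9.57668440e-01, -2.87873299e-01,
         8.12526197e+01],
       [ 9.99999938e-01, -3.29788337e-04, -1.23538419e-04,
         1.03098054e+00],
       [ 2.33715884e-05, -2.87873325e-01,  9.57668496e-01,
        -1.70884503e+02],
       [ 0.00000000e+00,  0.00000000e+00,  0.00000000e+00,
         1.00000000e+00]])}
```

View pics/top0.png

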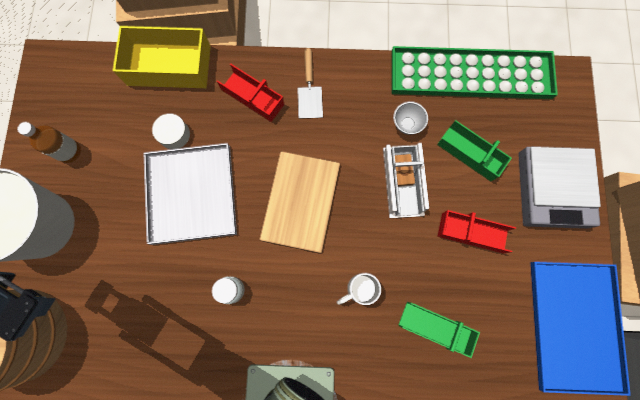

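View pics/side0.png

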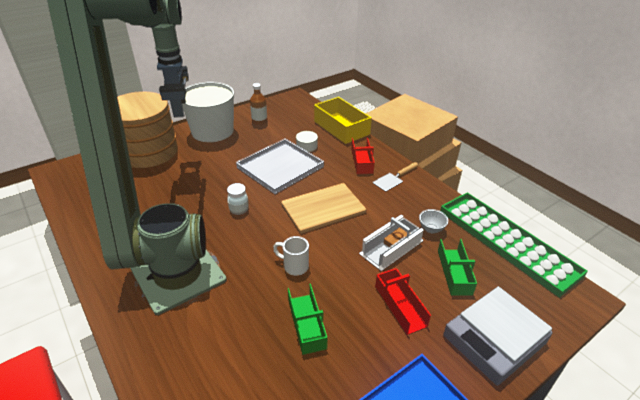

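The top view shows the tray around px (190,193), the board at (300,202), the holder with scoop at (406,180), the bowl at (410,118) and the wrappers at (170,132). The red and green scoops are decoys. In the side view the holder is at (392,242). Next I'll measure positions from the depth data.

```bash
cat > h.py <<'E'
import numpy as np,cv2
from scipy.spatial.transform import Rotation as R
from workcell import *
def shot(n,name=None):
    s=state();p,d=read_camera(n);c=get_calibration(n)
    if n=="wrist":
        T=np.eye(4);T[:3,:3]=R.from_rotvec(s["tool_rot"]).as_matrix();T[:3,3]=s["position"];M=T@c["mount"]
    else: M=np.linalg.inv(c["world_to_cam"])
    if name: cv2.imwrite(f"pics/{name}.png",p[:,:,::-1])
    return p,d,cloud(d,c,M)
def cloud(d,c,M):
    v,u=np.mgrid[:d.shape[0],:d.shape[1]]
    P=np.stack([(u-c["cx"])/c["fx"]*d,(v-c["cy"])/c["fy"]*d,d],-1)@M[:3,:3].T+M[:3,3]
    P[d==0]=np.nan
    return P
def rect(W,m):
    """min-area rect of world xy of masked points: centre, long size, short size, yaw of the long side, mean z"""
    q=W[m];q=q[np.isfinite(q[:,0])]
    (c,sz,_)=r=cv2.minAreaRect(q[:,:2].astype(np.float32))
    b=cv2.boxPoints(r);e=max((b[1]-b[0],b[2]-b[1]),key=np.linalg.norm)
    return np.round(c,1),np.round(sorted(sz)[::-1],1),round(float((np.arctan2(e[1],e[0])+np.pi/2)%np.pi-np.pi/2),4),np.round(np.median(q[:,2]),1),len(q)
def big(m,near):
    n,l,st,ce=cv2.connectedComponentsWithStats(m.astype(np.uint8))
    k=min([i for i in range(1,n) if st[i,4]>15],key=lambda i:np.hypot(*(ce[i]-near)));return l==k
E
python3 - <<'E'
from h import *
for n,pos in(("top",dict(board=(300,202),tray=(190,193),scoop=(406,180),bowl=(410,118),wrap=(170,132))),("side",dict(board=(323,207),tray=(280,165),scoop=(392,242),bowl=(433,220),wrap=(307,140)))):
    z=np.load(f"pics/{n}0.npz");p,d=z["p"],z["d"];c=get_calibration(n);W=cloud(d,c,np.linalg.inv(c["world_to_cam"]))
    zz=W[:,:,2];print(n,"table z",np.nanmedian(zz[(abs(zz)<15)]))
    print("board",rect(W,big((zz>12)&(zz<24),pos["board"])))
    S=p.max(2).astype(int)-p.min(2)<40
    print("tray",rect(W,big((zz>-3)&(zz<40)&S&(p.min(2)>90),pos["tray"])))
    tall=big(zz>30,pos["scoop"]);print("tall",rect(W,tall))
    box=np.zeros(zz.shape,bool);x,y=pos["scoop"];box[y-45:y+45,x-35:x+35]=True
    print("bail",rect(W,box&(zz>74)&(zz<92)))
    print("bowl",rect(W,big(zz>38,pos["bowl"])),"wrap",rect(W,big(zz>38,pos["wrap"])))
z=np.load("pics/top0.npz");cv2.imwrite("pics/c0.png",cv2.resize(z["p"][95:225,350:450,::-1],None,fx=4.5,fy=4.5,interpolation=2))
E
```

```text
top table z 1.1371989659853625
board (array([503.1,  -7.1]), array([239.9, 159.9]), -0.1715, np.float64(18.5), 5681)
tray (array([518.3, 286.6]), array([251.2, 232.9]), 0.1556, np.float64(4.4), 7675)
tall (array([ 564. , -273.3]), array([176.2,  91. ]), 0.0917, np.float64(51.7), 1826)
bail (array([ 590.9, -271.1]), array([68. ,  8.4]), -1.4671, np.float64(85.4), 121)
bowl (array([ 727. , -285.3]), array([87.4, 87.4]), -1.4214, np.float64(44.1), 226) wrap (array([675.1, 340.6]), array([83.3, 82.2]), 1.3126, np.float64(44.8), 801)
side table z -0.8127426435542588
board (array([504.2,  -7.3]), array([242.7, 166.4]), -0.1729, np.float64(16.9), 2271)
tray (array([543.5, 300.4]), array([308.8, 261.2]), 0.1587, np.float64(4.2), 2617)
tall (array([ 564.6, -273.2]), array([179.2,  93.9]), 0.092, np.float64(49.2), 1239)
bail (array([ 518.8, -345.4]), array([251.5,  58.8]), 0.777, np.float64(79.6), 166)
bowl (array([ 728.3, -284.7]), array([93.9, 84.1]), 0.7203, np.float64(42.7), 145) wrap (array([674.5, 339.2]), array([85., 82.]), 1.0497, np.float64(43.7), 214)
```

View pics/c0.png

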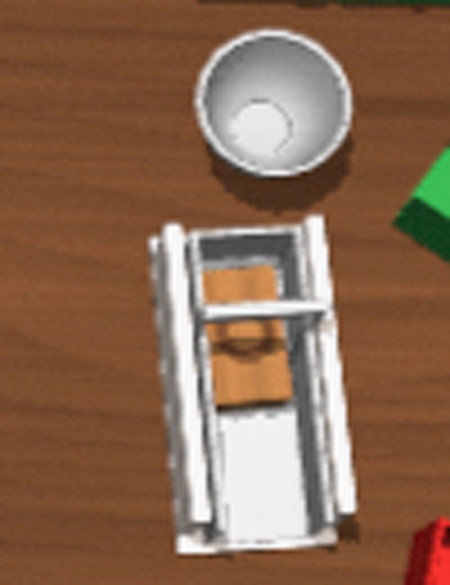

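The enlarged crop confirms the scoop's closed end is at the top (+x). The bail bar runs from px (200,312) to (330,305) in the crop, with the mould lying under it. The depth-based fits agree between views: bail (591,-271), scoop yaw about 0.1, board (503.5,-7), yaw -0.17. Next I'll refine the tray and plan the approach.

```bash
cat >> h.py <<'E'
def down(phi):
    """tool pointing down with tool y at world angle phi"""
    y=np.array([np.cos(phi),np.sin(phi),0]);z=np.array([0,0,-1.]);return R.from_matrix(np.stack([np.cross(y,z),y,z],1))
def plan(p1,r1,n,p0=None,r0=None):
    s=state()
    p=np.array(s["position"] if p0 is None else p0,float);r=R.from_rotvec(s["tool_rot"]) if r0 is None else r0
    p1=np.array(p1,float)
    for k in range(n,0,-1):
        sh=r.inv().apply((p1-p)/k)/80;t=(r.inv()*r1).as_rotvec()/k/.5
        sh,t=np.round(sh,2),np.round(t,2);print(sh,t)
        p=p+r.apply(sh*80);r=r*R.from_rotvec(t*.5)
    return p,r
E
python3 - <<'E'
from h import *
z=np.load("pics/top0.npz");p,d=z["p"],z["d"];c=get_calibration("top");W=cloud(d,c,np.linalg.inv(c["world_to_cam"]))
zz=W[:,:,2];r=np.hypot(W[:,:,0]-518,W[:,:,1]-287)<175
print("rim",rect(W,r&(zz>19)&(zz<30)&(W[:,:,0]<650)));m=r&(zz>2.8)&(zz<7);print("floor",rect(W,big(m,(190,193))))
plan([591,-271,150],down(.098),9)
E
```

```text
rim (array([522.3, 281.5]), array([258.4, 221.7]), 0.1544, np.float64(23.4), 717)
floor (array([515.4, 282.7]), array([230.6, 209.8]), 0.1545, np.float64(4.6), 4870)
[-0.9  -0.76  0.09] [-0.    0.    0.22]
[-0.98 -0.66  0.09] [-0.    0.    0.22]
[-1.05 -0.55  0.09] [-0.    0.    0.22]
[-1.1  -0.43  0.09] [-0.    0.    0.23]
[-1.14 -0.3   0.09] [-0.    0.    0.22]
[-1.17 -0.18  0.09] [-0.    0.    0.23]
[-1.18 -0.04  0.09] [-0.    0.    0.22]
[-1.18  0.09  0.09] [-0.    0.    0.23]
[-1.17  0.23  0.08] [-0.    0.    0.22]
```

>>> apply_moves --series '[-0.1, -0.08, 0.01, 0, 0, 0, 0.5, -0.2, -0.17, 0.02, 0, 0, 0, 0.5, -0.3, -0.25, 0.03, 0, 0, 0, 0.5, -0.4, -0.33, 0.04, 0, 0, 0, 0.5, -0.5, -0.42, 0.05, 0, 0, 0, 0.5, -0.6, -0.5, 0.06, 0, 0, 0, 0.5, -0.7, -0.58, 0.07, 0, 0, 0, 0.5, -0.8, -0.66, 0.08, 0, 0, 0, 0.5, -0.9, -0.75, 0.09, 0, 0, 0, 0.5, -1, -0.83, 0.09, 0, 0, 0, 0.5]'

```text
clock: 0.93
position: [300.6, 417.0, 206.6]
tool_rot: [-0.727, -3.056, 0.001]
wrist_force: [-0.7, -0.1, -0.2]
finger_gap: 45.8
grip_force: 0.0
```

>>> apply_moves --series '[-0.1, -0.08, 0.01, 0, 0, 0, 0.5, -0.2, -0.17, 0.02, 0, 0, 0, 0.5, -0.3, -0.25, 0.03, 0, 0, 0, 0.5, -0.4, -0.33, 0.04, 0, 0, 0, 0.5, -0.5, -0.42, 0.05, 0, 0, 0, 0.5, -0.6, -0.5, 0.06, 0, 0, 0, 0.5, -0.7, -0.58, 0.07, 0, 0, 0, 0.5, -0.8, -0.66, 0.08, 0, 0, 0, 0.5, -0.9, -0.75, 0.09, 0, 0, 0, 0.5, -1, -0.83, 0.09, 0, 0, 0, 0.5]'

```text
clock: 1.77
position: [342.1, 321.8, 199.4]
tool_rot: [-0.727, -3.056, 0.0]
wrist_force: [0.0, 0.1, 0.4]
finger_gap: 45.3
grip_force: 0.0
```

>>> apply_moves --series '[-0.1, -0.08, 0, 0, 0, 0, 0.5, -0.2, -0.17, 0, 0, 0, 0, 0.5, -0.3, -0.25, 0, 0, 0, 0, 0.5, -0.4, -0.33, 0, 0, 0, 0, 0.5, -0.5, -0.42, 0, 0, 0, 0, 0.5, -0.6, -0.5, 0, 0, 0, 0, 0.5, -0.7, -0.58, 0, 0, 0, 0, 0.5, -0.8, -0.66, 0, 0, 0, 0, 0.5, -0.9, -0.75, 0, 0, 0, 0, 0.5, -1, -0.83, 0, 0, 0, 0, 0.5]'

```text
clock: 2.6
position: [383.8, 226.6, 199.6]
tool_rot: [-0.727, -3.056, -0.0]
wrist_force: [0.2, 0.2, -0.6]
finger_gap: 46.0
grip_force: 0.0
```

>>> apply_moves --series '[-0.1, -0.08, 0, 0, 0, 0, 0.5, -0.2, -0.17, 0, 0, 0, 0, 0.5, -0.3, -0.25, 0, 0, 0, 0, 0.5, -0.4, -0.33, 0, 0, 0, 0, 0.5, -0.5, -0.42, 0, 0, 0, 0, 0.5, -0.6, -0.5, 0, 0, 0, 0, 0.5, -0.7, -0.58, 0, 0, 0, 0, 0.5, -0.8, -0.66, 0, 0, 0, 0, 0.5, -0.9, -0.75, 0, 0, 0, 0, 0.5, -1, -0.83, 0, 0, 0, 0, 0.5]'

```text
clock: 3.43
position: [425.3, 131.3, 199.5]
tool_rot: [-0.727, -3.056, 0.0]
wrist_force: [0.4, -0.0, 0.3]
finger_gap: 45.3
grip_force: 0.0
```

>>> apply_moves --series '[-0.1, -0.08, 0, 0, 0, 0, 0.5, -0.2, -0.17, 0, 0, 0, 0, 0.5, -0.3, -0.25, 0, 0, 0, 0, 0.5, -0.4, -0.33, 0, 0, 0, 0, 0.5, -0.5, -0.42, 0, 0, 0, 0, 0.5, -0.6, -0.5, 0, 0, 0, 0, 0.5, -0.7, -0.58, 0, 0, 0, 0, 0.5, -0.8, -0.66, 0, 0, 0, 0, 0.5, -0.9, -0.75, 0, 0, 0, 0, 0.5, -1, -0.83, 0, 0, 0, 0, 0.5]'

```text
clock: 4.27
position: [466.9, 36.0, 199.5]
tool_rot: [-0.727, -3.056, -0.0]
wrist_force: [0.0, -0.4, 0.0]
finger_gap: 45.5
grip_force: 0.0
```

>>> apply_moves --series '[-0.1, -0.08, 0, 0, 0, 0, 0.5, -0.2, -0.17, 0, 0, 0, 0, 0.5, -0.3, -0.25, 0, 0, 0, 0, 0.5, -0.4, -0.33, 0, 0, 0, 0, 0.5, -0.5, -0.42, 0, 0, 0, 0, 0.5, -0.6, -0.5, 0, 0, 0, 0, 0.5, -0.7, -0.58, 0, 0, 0, 0, 0.5, -0.8, -0.66, 0, 0, 0, 0, 0.5, -0.9, -0.75, 0, 0, 0, 0, 0.5, -1, -0.83, 0, 0, 0, 0, 0.5]'

```text
clock: 5.1
position: [508.5, -59.3, 199.5]
tool_rot: [0.727, 3.056, 0.0]
wrist_force: [-0.4, 1.0, -0.7]
finger_gap: 45.6
grip_force: 0.0
```

>>> apply_moves --series '[-0.1, -0.08, 0, 0, 0, 0.1, 0.5, -0.2, -0.17, 0, 0, 0, 0.2, 0.5, -0.3, -0.25, 0, 0, 0, 0.3, 0.5, -0.4, -0.33, 0, 0, 0, 0.4, 0.5, -0.5, -0.42, 0, 0, 0, 0.5, 0.5, -0.6, -0.5, 0, 0, 0, 0.6, 0.5, -0.7, -0.58, 0, 0, 0, 0.7, 0.5, -0.8, -0.66, 0, 0, 0, 0.8, 0.5, -0.9, -0.75, 0, 0, 0, 0.9, 0.5, -1, -0.83, 0, 0, 0, 1, 0.5]'

```text
clock: 5.93
position: [550.0, -154.7, 199.4]
tool_rot: [-1.464, -2.78, -0.0]
wrist_force: [0.5, -0.5, -0.2]
finger_gap: 45.7
grip_force: 0.0
```

```bash
python3 - <<'E'
from h import *
s=state();print(s["clock"],s["position"],s["q"],R.from_rotvec(s["tool_rot"]).as_matrix())
plan([591,-271,150],down(.098),2)
E
```

```text
5.9333 [ 549.9746455  -154.69031037  199.43936669] [-2.94332299e-01  3.23313292e-01  1.59663660e+00  3.21412331e-05
  1.22176100e+00 -8.95832334e-01] [[-5.65870800e-01  8.24493922e-01 -1.04393486e-04]
 [ 8.24493921e-01  5.65870807e-01  6.32059681e-05]
 [ 1.11186163e-04 -5.03053828e-05 -9.99999993e-01]]
[-0.74 -0.2   0.31] [-0.  -0.   0.5]
[-0.78 -0.01  0.31] [-0.   -0.    0.51]
```

>>> apply_moves --series '[-0.07, -0.02, 0.03, 0, 0, 0.05, 0.5, -0.15, -0.04, 0.06, 0, 0, 0.1, 0.5, -0.22, -0.06, 0.09, 0, 0, 0.15, 0.5, -0.3, -0.08, 0.12, 0, 0, 0.2, 0.5, -0.37, -0.1, 0.15, 0, 0, 0.25, 0.5, -0.44, -0.12, 0.19, 0, 0, 0.3, 0.5, -0.52, -0.14, 0.22, 0, 0, 0.35, 0.5, -0.59, -0.16, 0.25, 0, 0, 0.4, 0.5, -0.67, -0.18, 0.28, 0, 0, 0.45, 0.5, -0.74, -0.2, 0.31, 0, 0, 0.5, 0.5]'

```text
clock: 6.77
position: [570.4, -212.0, 174.5]
tool_rot: [1.799, 2.576, 0.0]
wrist_force: [0.6, 0.9, -0.3]
finger_gap: 45.6
grip_force: 0.0
```

>>> apply_moves --series '[-0.08, 0, 0.03, 0, 0, 0.05, 0.5, -0.16, 0, 0.06, 0, 0, 0.1, 0.5, -0.24, 0, 0.09, 0, 0, 0.15, 0.5, -0.32, 0, 0.12, 0, 0, 0.2, 0.5, -0.4, 0, 0.15, 0, 0, 0.25, 0.5, -0.48, 0, 0.19, 0, 0, 0.3, 0.5, -0.56, 0, 0.22, 0, 0, 0.36, 0.5, -0.64, -0.01, 0.25, 0, 0, 0.41, 0.5, -0.72, -0.01, 0.28, 0, 0, 0.46, 0.5, -0.78, -0.01, 0.31, 0, 0, 0.51, 0.5]'

```text
clock: 7.6
position: [591.2, -271.0, 149.6]
tool_rot: [2.112, 2.326, 0.0]
wrist_force: [-0.1, 0.9, -0.1]
finger_gap: 45.4
grip_force: 0.0
```

```bash
python3 - <<'E'
from h import *
s=state();p,d,W=shot("wrist","w1")
zz=W[:,:,2];m=(zz>76)&(zz<93)&(np.hypot(W[:,:,0]-591,W[:,:,1]+271)<45)
b=rect(W,m);print("bail",b)
m=(zz>50)&(zz<62)&(np.hypot(W[:,:,0]-565,W[:,:,1]+272)<105);print("walls",rect(W,m))
print(s["position"],s["clock"])
plan([*b[0],62],down(b[2]+np.pi/2),2)
E
```

```text
bail (array([ 593.8, -268.4]), array([68.4,  7.7]), -1.4765, np.float64(85.8), 907)
walls (array([ 566.4, -270.6]), array([175.3,  90.4]), 0.0969, np.float64(55.8), 6269)
[ 591.24273147 -271.0097881   149.64420359] 7.6
[0.02 0.02 0.54] [-0.  0.  0.]
[0.02 0.02 0.55] [-0.  0.  0.]
```

View pics/w1.png

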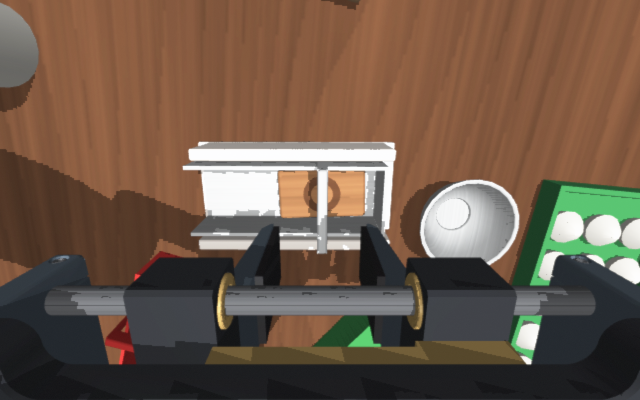

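The wrist view shows the bail bar at px (322,205), between the fingers, with the mould beneath it. It measures (593.8,-268.4) here against (591,-271) from the top camera, so I'll use a point between the two. I'll descend, grip and check.

>>> apply_moves --series '[0, 0, 0.08, 0, 0, 0, 0.5, 0, 0, 0.16, 0, 0, 0, 0.5, 0.01, 0.01, 0.24, 0, 0, 0, 0.5, 0.01, 0.01, 0.32, 0, 0, 0, 0.5, 0.01, 0.01, 0.4, 0, 0, 0, 0.5, 0.02, 0.02, 0.48, 0, 0, 0, 0.5, 0.02, 0.02, 0.56, 0, 0, 0, 0.5, 0.02, 0.02, 0.64, 0, 0, 0, 0.5, 0.02, 0.02, 0.7, 0, 0, 0, 0.5, 0.02, 0.02, 0.76, 0, 0, 0, 0.5]'

```text
clock: 8.48
position: [592.4, -268.4, 88.5]
tool_rot: [-2.109, -2.328, -0.0]
wrist_force: [0.2, -0.4, -0.2]
finger_gap: 45.5
grip_force: 0.0
```

>>> apply_moves --series '[0, 0, 0.06, 0, 0, 0, 0.5, 0, 0, 0.12, 0, 0, 0, 0.5, 0, 0, 0.18, 0, 0, 0, 0.5, 0, 0, 0.24, 0, 0, 0, 0.5, 0, 0, 0.28, 0, 0, 0, 0.5, 0, 0, 0.31, 0, 0, 0, 0.5, 0, 0, 0.33, 0, 0, 0, 0.5, 0, 0, 0.33, 0, 0, 0, 0.5, 0, 0, 0.33, 0, 0, 0, 0.3, 0, 0, 0.33, 0, 0, 0, 0.2]'

```text
clock: 9.32
position: [592.6, -268.5, 63.0]
tool_rot: [2.109, 2.328, 0.0]
wrist_force: [-1.0, -0.6, -0.4]
finger_gap: 35.0
grip_force: 0.0
```

>>> apply_moves --series '[0, 0, 0, 0, 0, 0, 0.15, 0, 0, 0, 0, 0, 0, 0.1, 0, 0, 0, 0, 0, 0, 0.05, 0, 0, 0, 0, 0, 0, 0, 0, 0, 0, 0, 0, 0, 0, 0, 0, 0, 0, 0, 0, 0, 0, 0, 0, 0, 0, 0, 0, 0, 0, 0, 0, 0, 0, 0, 0, 0, 0, 0, 0, 0, 0, 0, 0, 0, 0, 0, 0, 0]' --grip_force 45

```text
clock: 10.15
position: [592.6, -268.5, 62.8]
tool_rot: [2.109, 2.328, 0.0]
wrist_force: [0.8, 0.3, 0.7]
finger_gap: 7.8
grip_force: 45.0
```

>>> apply_moves --series '[0, 0, -0.04, 0, 0, 0, 0, 0, 0, -0.1, 0, 0, 0, 0, 0, 0, -0.2, 0, 0, 0, 0, 0, 0, -0.3, 0, 0, 0, 0, 0, 0, -0.42, 0, 0, 0, 0, 0, 0, -0.54, 0, 0, 0, 0, 0, 0, -0.66, 0, 0, 0, 0, 0, 0, -0.78, 0, 0, 0, 0, 0, 0, -0.9, 0, 0, 0, 0, 0, 0, -1, 0, 0, 0, 0]'

```text
clock: 10.98
position: [592.7, -268.6, 144.2]
tool_rot: [2.108, 2.328, 0.001]
wrist_force: [0.3, -0.4, -3.6]
finger_gap: 7.8
grip_force: 45.0
```

```bash
python3 - <<'E'
from h import *
s=state();p,d,W=shot("side","s1")
print(s["position"],s["wrist_force"],s["ft_torque"],s["clock"])
cv2.imwrite("pics/s1c.png",cv2.resize(p[140:290,310:480,::-1],None,fx=3.5,fy=3.5,interpolation=2))
E
```

```text
[ 592.67349843 -268.56311381  144.21281834] [ 0.33543416 -0.38259524 -3.61181704] [-0.04806478 -0.03955245  0.0133597 ] 10.9833
```

View pics/s1c.png

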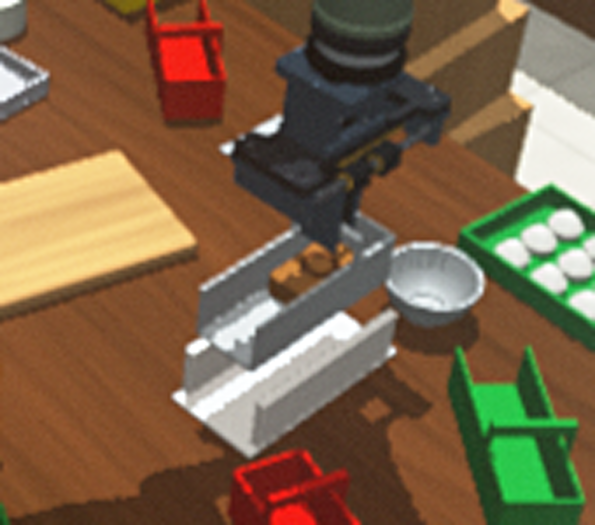

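The scoop is lifted clear and level, with the mould inside (crop px (310,270)) and the bowl untouched. Now I'll plan the carry to the board.

```bash
python3 - <<'E'
from h import *
plan([533,-12.3,124],down(-.172),4)
E
```

```text
[ 0.82 -0.11  0.07] [0.   0.   0.14]
[ 0.81 -0.17  0.06] [0.   0.   0.13]
[ 0.79 -0.22  0.07] [0.   0.   0.14]
[ 0.78 -0.27  0.06] [0.01 0.   0.13]
```

>>> apply_moves --series '[0.04, 0, 0, 0, 0, 0, 0, 0.1, -0.01, 0, 0, 0, 0.01, 0, 0.18, -0.02, 0, 0, 0, 0.02, 0, 0.27, -0.04, 0.01, 0, 0, 0.04, 0, 0.36, -0.05, 0.02, 0, 0, 0.06, 0, 0.45, -0.06, 0.03, 0, 0, 0.08, 0, 0.54, -0.07, 0.04, 0, 0, 0.1, 0, 0.64, -0.08, 0.05, 0, 0, 0.11, 0, 0.73, -0.1, 0.06, 0, 0, 0.13, 0, 0.82, -0.11, 0.07, 0, 0, 0.14, 0]'

```text
clock: 11.87
position: [576.9, -203.2, 137.1]
tool_rot: [-2.189, -2.253, 0.0]
wrist_force: [1.2, -0.4, -3.1]
finger_gap: 7.5
grip_force: 45.0
```

>>> apply_moves --series '[0.08, -0.02, 0.01, 0, 0, 0.01, 0, 0.16, -0.03, 0.01, 0, 0, 0.03, 0, 0.24, -0.05, 0.02, 0, 0, 0.04, 0, 0.32, -0.07, 0.02, 0, 0, 0.05, 0, 0.4, -0.08, 0.03, 0, 0, 0.06, 0, 0.49, -0.1, 0.04, 0, 0, 0.08, 0, 0.57, -0.12, 0.04, 0, 0, 0.09, 0, 0.65, -0.14, 0.05, 0, 0, 0.1, 0, 0.73, -0.15, 0.05, 0, 0, 0.12, 0, 0.81, -0.17, 0.06, 0, 0, 0.13, 0]'

```text
clock: 12.7
position: [561.8, -139.1, 132.5]
tool_rot: [2.262, 2.18, 0.001]
wrist_force: [-0.3, -0.3, -2.6]
finger_gap: 7.9
grip_force: 45.0
```

>>> apply_moves --series '[0.08, -0.02, 0.01, 0, 0, 0.01, 0, 0.16, -0.04, 0.01, 0, 0, 0.03, 0, 0.24, -0.07, 0.02, 0, 0, 0.04, 0, 0.32, -0.09, 0.03, 0, 0, 0.06, 0, 0.4, -0.11, 0.03, 0, 0, 0.07, 0, 0.47, -0.13, 0.04, 0, 0, 0.08, 0, 0.55, -0.15, 0.05, 0, 0, 0.1, 0, 0.63, -0.18, 0.06, 0, 0, 0.11, 0, 0.71, -0.2, 0.06, 0, 0, 0.13, 0, 0.79, -0.22, 0.07, 0, 0, 0.14, 0]'

```text
clock: 13.53
position: [546.3, -75.2, 126.8]
tool_rot: [2.337, 2.1, 0.0]
wrist_force: [0.2, 0.1, -2.9]
finger_gap: 7.7
grip_force: 45.0
```

>>> apply_moves --series '[0.1, -0.03, 0.01, 0, 0, 0.02, 0, 0.19, -0.06, 0.02, 0, 0, 0.03, 0, 0.28, -0.1, 0.02, 0, 0, 0.05, 0, 0.37, -0.13, 0.03, 0, 0, 0.06, 0, 0.46, -0.16, 0.04, 0, 0, 0.08, 0, 0.55, -0.19, 0.04, 0, 0, 0.09, 0, 0.63, -0.22, 0.05, 0, 0, 0.11, 0, 0.7, -0.24, 0.06, 0, 0, 0.12, 0, 0.75, -0.26, 0.06, 0, 0, 0.13, 0, 0.78, -0.27, 0.06, 0, 0, 0.13, 0]'

```text
clock: 14.37
position: [531.3, -10.9, 121.9]
tool_rot: [-2.403, -2.024, 0.0]
wrist_force: [0.7, 1.0, -3.7]
finger_gap: 7.7
grip_force: 45.0
```

```bash
python3 - <<'E'
from h import *
s=state();print(s["position"],s["wrist_force"],s["clock"])
plan([533,-12.3,82],down(-.172),1)
E
```

```text
[531.34196772 -10.93257218 121.9070801 ] [ 0.67083603  1.03506999 -3.716763  ] 14.3667
[-0.01  0.02  0.5 ] [-0. -0.  0.]
```

>>> apply_moves --series '[0, 0, 0.08, 0, 0, 0, 0, 0, 0, 0.16, 0, 0, 0, 0, -0.01, 0.01, 0.24, 0, 0, 0, 0, -0.01, 0.01, 0.32, 0, 0, 0, 0, -0.01, 0.02, 0.4, 0, 0, 0, 0, -0.01, 0.02, 0.46, 0, 0, 0, 0, -0.01, 0.02, 0.51, 0, 0, 0, 0, -0.01, 0.02, 0.54, 0, 0, 0, 0, -0.01, 0.02, 0.55, 0, 0, 0, 0, -0.01, 0.02, 0.55, 0, 0, 0, 0]'

```text
clock: 15.2
position: [533.0, -12.6, 77.8]
tool_rot: [-2.403, -2.023, 0.0]
wrist_force: [0.6, 0.3, -3.3]
finger_gap: 7.0
grip_force: 45.0
```

>>> apply_moves --series '[0, 0, 0, 0, 0, 0, 0, 0, 0, 0.01, 0, 0, 0, 0, 0, 0, 0.01, 0, 0, 0, 0, 0, 0, 0.02, 0, 0, 0, 0, 0, 0, 0.02, 0, 0, 0, 0, 0, 0, 0.03, 0, 0, 0, 0, 0, 0, 0.03, 0, 0, 0, 0, 0, 0, 0.04, 0, 0, 0, 0, 0, 0, 0.04, 0, 0, 0, 0, 0, 0, 0.04, 0, 0, 0, 0]'

```text
clock: 16.03
position: [533.1, -12.6, 74.8]
tool_rot: [2.403, 2.024, 0.0]
wrist_force: [0.5, -0.1, -2.5]
finger_gap: 7.6
grip_force: 45.0
```

>>> apply_moves --series '[0, 0, 0.01, 0, 0, 0, 0, 0, 0, 0.01, 0, 0, 0, 0, 0, 0, 0.02, 0, 0, 0, 0, 0, 0, 0.02, 0, 0, 0, 0, 0, 0, 0.02, 0, 0, 0, 0.1, 0, 0, 0.02, 0, 0, 0, 0.2, 0, 0, 0.02, 0, 0, 0, 0.35, 0, 0, 0.02, 0, 0, 0, 0.5, 0, 0, 0.02, 0, 0, 0, 0.5, 0, 0, 0.02, 0, 0, 0, 0.5]'

```text
clock: 16.87
position: [533.0, -12.6, 72.9]
tool_rot: [-2.403, -2.023, 0.0]
wrist_force: [0.5, -0.3, -0.2]
finger_gap: 39.7
grip_force: 0.0
```

>>> apply_moves --series '[0, 0, -0.04, 0, 0, 0, 0.5, 0, 0, -0.1, 0, 0, 0, 0.5, 0, 0, -0.2, 0, 0, 0, 0.5, 0, 0, -0.3, 0, 0, 0, 0.5, 0, 0, -0.4, 0, 0, 0, 0.6, 0, 0, -0.5, 0, 0, 0, 0.8, 0, 0, -0.62, 0, 0, 0, 1, 0, 0, -0.74, 0, 0, 0, 1, 0, 0, -0.86, 0, 0, 0, 1, 0, 0, -1, 0, 0, 0, 1]'

```text
clock: 17.7
position: [532.9, -12.6, 154.1]
tool_rot: [-2.403, -2.024, 0.0]
wrist_force: [1.2, 0.7, 0.7]
finger_gap: 82.8
grip_force: 0.0
```

```bash
python3 - <<'E'
from h import *
s=state();print(s["position"],s["q"],s["clock"])
p,d,W=shot("wrist","w2")
near=lambda r:np.hypot(W[:,:,0]-503,W[:,:,1]+7)<r
zz=W[:,:,2];print("bail",rect(W,(zz>90)&(zz<104)&near(75)&(abs(W[:,:,1]+12)<50)))
print("walls",rect(W,(zz>63)&(zz<73)&near(110)));print("board",rect(W,(zz>13)&(zz<22)&near(160)))
p,d,W=shot("top","t2");zz=W[:,:,2]
print("walls",rect(W,(zz>60)&(zz<72)&near(110)))
cv2.imwrite("pics/t2c.png",cv2.resize(p[120:280,230:370,::-1],None,fx=3,fy=3,interpolation=2))
E
```

```text
[532.85147219 -12.60341037 154.10887294] [-4.52742376e-02  3.00549284e-01  1.75272467e+00  8.64536889e-05
  1.08840801e+00  1.25726238e-01] 17.7
bail (array([533.9, -12.8]), array([68.7,  7.7]), 1.396, np.float64(97.9), 947)
walls (array([504.3,  -5.8]), array([170.7,  65.1]), -0.1692, np.float64(67.8), 2111)
board (array([505.9,  -3.5]), array([239.4, 159. ]), -0.1682, np.float64(18.1), 23499)
walls (array([0., 0.]), array([0., 0.]), 0.0, np.float64(nan), 0)
  return _methods._mean(a, axis=axis, dtype=dtype,
  ret = ret.dtype.type(ret / rcount)
```

View pics/w2.png

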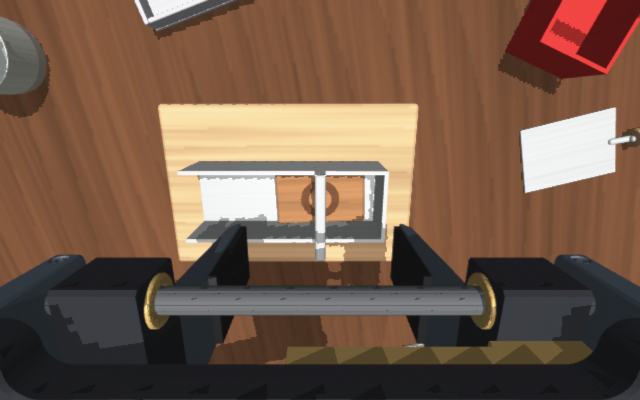

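The scoop stands on the board with the mould inside (px 320,198), within about 3 mm of the middle, and has been released. Now I'll turn the gripper 90° for the body grasp.

>>> apply_moves --series '[0, -0.03, 0, 0, 0, -0.1, 1, 0, -0.07, 0, 0, 0, -0.2, 1, 0, -0.1, 0, 0, 0, -0.3, 1, 0, -0.14, 0, 0, 0, -0.4, 1, 0, -0.17, 0, 0, 0, -0.5, 1, 0, -0.21, 0, 0, 0, -0.6, 1, 0, -0.24, 0, 0, 0, -0.7, 1, 0, -0.28, 0, 0, 0, -0.8, 1, 0, -0.31, 0, 0, 0, -0.9, 1, 0, -0.35, 0, 0, 0, -1, 1]'

```text
clock: 18.63
position: [505.0, -7.8, 152.8]
tool_rot: [-1.824, -2.557, 0.001]
wrist_force: [0.0, 0.1, 0.0]
finger_gap: 91.4
grip_force: 0.0
```

>>> apply_moves --series '[0, 0, 0, 0, 0, -0.1, 1, 0, 0, 0, 0, 0, -0.2, 1, 0, 0, 0, 0, 0, -0.3, 1, 0, 0, 0, 0, 0, -0.4, 1, 0, 0, 0, 0, 0, -0.5, 1, 0, 0, 0, 0, 0, -0.6, 1, 0, 0, 0, 0, 0, -0.7, 1, 0, 0, 0, 0, 0, -0.8, 1, 0, 0, 0, 0, 0, -0.9, 1, 0, 0, 0, 0, 0, -1, 1]'

```text
clock: 19.47
position: [505.1, -7.8, 152.8]
tool_rot: [-1.135, -2.929, 0.0]
wrist_force: [0.2, -0.0, -0.7]
finger_gap: 91.3
grip_force: 0.0
```

>>> apply_moves --series '[0, 0, 0, 0, 0, -0.12, 1, 0, 0, 0, 0, 0, -0.24, 1, 0, 0, 0, 0, 0, -0.36, 1, 0, 0, 0, 0, 0, -0.48, 1, 0, 0, 0, 0, 0, -0.6, 1, 0, 0, 0, 0, 0, -0.72, 1, 0, 0, 0, 0, 0, -0.84, 1, 0, 0, 0, 0, 0, -0.95, 1, 0, 0, 0, 0, 0, -1, 1, 0, 0, 0, 0, 0, -1, 1]'

```text
clock: 20.3
position: [505.1, -7.8, 152.8]
tool_rot: [-0.378, -3.118, 0.0]
wrist_force: [-0.1, -0.2, 0.7]
finger_gap: 91.1
grip_force: 0.0
```

```bash
python3 - <<'E'
from h import *
s=state();print(s["position"],s["q"],s["clock"],s["finger_gap"])
p,d,W=shot("wrist","w3")
near=lambda r:np.hypot(W[:,:,0]-503,W[:,:,1]+7)<r
zz=W[:,:,2];print("bail",rect(W,(zz>90)&(zz<104)&near(75)&(abs(W[:,:,1]+12)<50)))
print("walls",rect(W,(zz>63)&(zz<73)&near(110)))
plan([505.4,-7.8,33],down(-.172+np.pi/2),2)
E
```

```text
[505.10939371  -7.84400221 152.79100054] [-3.83320936e-02  2.60554003e-01  1.81487445e+00  6.43628836e-05
  1.06692763e+00 -1.36773995e+00] 20.3 91.12668551220314
bail (array([533.2, -12.7]), array([67.8,  8.7]), 1.3978, np.float64(97.5), 1131)
walls (array([499.2,  -5.8]), array([160.6,  67.9]), -0.1984, np.float64(68.0), 1550)
[-0.    0.    0.75] [ 0.   -0.   -0.07]
[-0.    0.    0.75] [ 0.   -0.   -0.07]
```

View pics/w3.png

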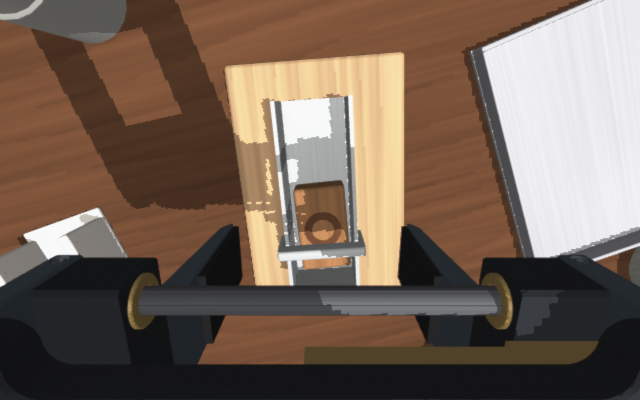

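The open fingers straddle the scoop, and the wrist view has the bail at px (322,250), where I expected it. I'll descend and grip the side walls.

>>> apply_moves --series '[0, 0, 0.09, 0, 0, -0.01, 1, 0, 0, 0.18, 0, 0, -0.03, 1, 0, 0, 0.27, 0, 0, -0.04, 1, 0, 0, 0.36, 0, 0, -0.06, 1, 0, 0, 0.45, 0, 0, -0.07, 1, 0, 0, 0.54, 0, 0, -0.09, 1, 0, 0, 0.63, 0, 0, -0.1, 1, 0, 0, 0.72, 0, 0, -0.12, 1, 0, 0, 0.81, 0, 0, -0.13, 1, 0, 0, 0.9, 0, 0, -0.14, 1]'

```text
clock: 21.18
position: [505.4, -7.8, 80.4]
tool_rot: [-0.269, -3.13, -0.0]
wrist_force: [-0.7, -1.2, -0.8]
finger_gap: 91.2
grip_force: 0.0
```

>>> apply_moves --series '[0, 0, 0.08, 0, 0, 0, 1, 0, 0, 0.15, 0, 0, 0, 1, 0, 0, 0.22, 0, 0, 0, 1, 0, 0, 0.29, 0, 0, 0, 1, 0, 0, 0.36, 0, 0, 0, 1, 0, 0, 0.42, 0, 0, 0, 1, 0, 0, 0.48, 0, 0, 0, 1, 0, 0, 0.54, 0, 0, 0, 1, 0, 0, 0.58, 0, 0, 0, 1, 0, 0, 0.6, 0, 0, 0, 1]'

```text
clock: 22.02
position: [505.2, -7.8, 32.6]
tool_rot: [-0.269, -3.129, -0.0]
wrist_force: [0.4, -0.8, 0.1]
finger_gap: 91.1
grip_force: 0.0
```

>>> apply_moves --series '[0, 0, 0, 0, 0, 0, 0.9, 0, 0, 0, 0, 0, 0, 0.8, 0, 0, 0, 0, 0, 0, 0.75, 0, 0, 0, 0, 0, 0, 0.7, 0, 0, 0, 0, 0, 0, 0.66, 0, 0, 0, 0, 0, 0, 0.62, 0, 0, 0, 0, 0, 0, 0.55, 0, 0, 0, 0, 0, 0, 0.5, 0, 0, 0, 0, 0, 0, 0.5, 0, 0, 0, 0, 0, 0, 0.5]' --grip_force 50

```text
clock: 22.85
position: [505.6, -7.9, 33.4]
tool_rot: [0.269, 3.13, -0.0]
wrist_force: [-1.6, -1.2, 3.5]
finger_gap: 61.8
grip_force: 50.0
```

```bash
python3 - <<'E'
from h import *
s=state();print(s["position"],s["q"],s["clock"],s["finger_gap"],s["grip_force"],s["wrist_force"])
E
```

```text
[505.5625888   -7.921694    33.37094127] [-3.83614252e-02  4.02508378e-01  1.96490571e+00 -1.13065142e-04
  7.73728029e-01 -1.43740945e+00] 22.85 61.810468647749154 50.000826716423035 [-1.57226204 -1.24944015  3.4580262 ]
```

The body grasp holds, with a gap of 61.8 mm at 50 N. A radial pour would drive joint 5 to about 0, below its range. I'll pour sideways instead, with the open end facing +y across the tray. That also keeps clear of the wrappers.

```bash
cat >> h.py <<'E'
def scoop(psi,th): return R.from_euler("z",psi)*R.from_euler("y",-th)*down(np.pi/2)
E
python3 - <<'E'
from h import *
ps=-1.416
print("A");p,r=plan([505.4,-7.8,100],scoop(-.172,0),1)
print("B");p,r=plan([535.6,157.5,105],scoop(ps,0),3,p,r)
print("C");p,r=plan([534.2,166.5,72],scoop(ps,np.radians(18)),1,p,r)
print("D");p,r=plan([530.4,190.6,97.6],scoop(ps,np.radians(45)),2,p,r)
print(p)
E
```

```text
A
[ 0.    0.   -0.83] [-0.  0.  0.]
B
[-0.01  0.7  -0.02] [0.   0.   0.83]
[ 0.28  0.64 -0.02] [0.   0.   0.83]
[ 0.52  0.48 -0.03] [0.   0.   0.83]
C
[0.11 0.   0.42] [ 0.   -0.63 -0.  ]
D
[ 0.09 -0.   -0.2 ] [ 0.   -0.47 -0.  ]
[ 0.05 -0.   -0.22] [-0.   -0.47 -0.  ]
[530.40770067 190.71875497  97.65868883]
```

>>> apply_moves --series '[0, 0, -0.03, 0, 0, 0, 0.5, 0, 0, -0.08, 0, 0, 0, 0.5, 0, 0, -0.15, 0, 0, 0, 0.5, 0, 0, -0.24, 0, 0, 0, 0.5, 0, 0, -0.34, 0, 0, 0, 0.5, 0, 0, -0.44, 0, 0, 0, 0.5, 0, 0, -0.54, 0, 0, 0, 0.5, 0, 0, -0.64, 0, 0, 0, 0.5, 0, 0, -0.74, 0, 0, 0, 0.5, 0, 0, -0.83, 0, 0, 0, 0.5]'

```text
clock: 23.68
position: [505.5, -7.8, 100.6]
tool_rot: [0.27, 3.129, 0.0]
wrist_force: [0.3, -0.4, -3.2]
finger_gap: 61.8
grip_force: 50.0
```

>>> apply_moves --series '[0, 0.03, 0, 0, 0, 0.04, 0.5, 0, 0.08, 0, 0, 0, 0.1, 0.5, 0, 0.14, 0, 0, 0, 0.17, 0.5, 0, 0.22, -0.01, 0, 0, 0.26, 0.5, 0, 0.3, -0.01, 0, 0, 0.35, 0.5, -0.01, 0.38, -0.01, 0, 0, 0.44, 0.5, -0.01, 0.46, -0.01, 0, 0, 0.54, 0.5, -0.01, 0.54, -0.02, 0, 0, 0.64, 0.5, -0.01, 0.62, -0.02, 0, 0, 0.74, 0.5, -0.01, 0.7, -0.02, 0, 0, 0.83, 0.5]'

```text
clock: 24.52
position: [515.6, 47.7, 100.9]
tool_rot: [-0.913, -3.005, 0.0]
wrist_force: [-0.0, 0.2, -3.8]
finger_gap: 62.1
grip_force: 50.0
```

>>> apply_moves --series '[0.03, 0.06, 0, 0, 0, 0.08, 0.5, 0.06, 0.13, 0, 0, 0, 0.17, 0.5, 0.08, 0.19, -0.01, 0, 0, 0.25, 0.5, 0.11, 0.26, -0.01, 0, 0, 0.33, 0.5, 0.14, 0.32, -0.01, 0, 0, 0.42, 0.5, 0.17, 0.38, -0.01, 0, 0, 0.5, 0.5, 0.2, 0.45, -0.01, 0, 0, 0.58, 0.5, 0.22, 0.51, -0.02, 0, 0, 0.66, 0.5, 0.25, 0.58, -0.02, 0, 0, 0.75, 0.5, 0.28, 0.64, -0.02, 0, 0, 0.83, 0.5]'

```text
clock: 25.35
position: [525.4, 102.7, 102.4]
tool_rot: [-1.513, -2.753, 0.0]
wrist_force: [0.3, 0.2, -3.1]
finger_gap: 62.1
grip_force: 50.0
```

>>> apply_moves --series '[0.06, 0.06, 0, 0, 0, 0.1, 0.5, 0.12, 0.11, 0, 0, 0, 0.2, 0.5, 0.19, 0.17, -0.01, 0, 0, 0.3, 0.5, 0.25, 0.23, -0.01, 0, 0, 0.4, 0.5, 0.31, 0.29, -0.02, 0, 0, 0.5, 0.5, 0.37, 0.34, -0.02, 0, 0, 0.59, 0.5, 0.42, 0.39, -0.02, 0, 0, 0.68, 0.5, 0.47, 0.43, -0.03, 0, 0, 0.75, 0.5, 0.5, 0.46, -0.03, 0, 0, 0.8, 0.5, 0.52, 0.48, -0.03, 0, 0, 0.83, 0.5]'

```text
clock: 26.18
position: [535.2, 158.5, 104.8]
tool_rot: [-2.045, -2.384, 0.0]
wrist_force: [-0.9, -0.5, -2.2]
finger_gap: 61.5
grip_force: 50.0
```

```bash
python3 - <<'E'
from h import *
s=state();print(s["position"],s["q"],s["clock"],s["finger_gap"],s["wrist_force"],s["ft_torque"])
p,d,W=shot("wrist","w4")
zz=W[:,:,2];m=(abs(zz-s["position"][2]+15.4-50)<6)&(np.hypot(W[:,:,0]-535,W[:,:,1]-157)<110);print("walls",rect(W,m))
ps=-1.416
print("C");p,r=plan([534.2,166.5,72],scoop(ps,np.radians(18)),1)
print("D");p,r=plan([530.4,190.6,97.6],scoop(ps,np.radians(45)),2,p,r)
E
```

```text
[535.22713322 158.53089383 104.82766812] [2.67203871e-01 3.85054534e-01 1.76178558e+00 3.05757249e-04
 9.95271251e-01 1.14443761e-01] 26.1833 61.5445009374857 [-0.85729258 -0.48256569 -2.21184835] [-0.03308086  0.04414659  0.01171512]
walls (array([532.4, 182.7]), array([126.6,  84.7]), -1.4186, np.float64(139.4), 5226)
C
[0.1  0.   0.41] [-0.   -0.63 -0.  ]
D
[ 0.09 -0.   -0.2 ] [-0.   -0.47 -0.  ]
[ 0.05 -0.   -0.22] [-0.   -0.47 -0.  ]
```

View pics/w4.png

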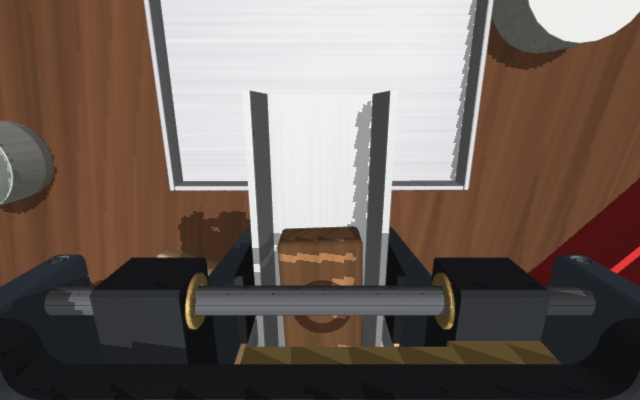

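The open end (px 320,95) is over the tray, lined up with its sides, and the mould is still at the closed end (320,240). Now I'll tip to 18°, then to 45° with the lip kept low, and hold.

>>> apply_moves --series '[0.01, 0, 0.02, 0, -0.04, 0, 0.5, 0.02, 0, 0.06, 0, -0.1, 0, 0.5, 0.03, 0, 0.11, 0, -0.17, 0, 0.5, 0.04, 0, 0.16, 0, -0.25, 0, 0.5, 0.05, 0, 0.21, 0, -0.33, 0, 0.5, 0.06, 0, 0.26, 0, -0.41, 0, 0.5, 0.07, 0, 0.31, 0, -0.49, 0, 0.5, 0.08, 0, 0.36, 0, -0.56, 0, 0.5, 0.09, 0, 0.39, 0, -0.61, 0, 0.5, 0.1, 0, 0.41, 0, -0.63, 0, 0.5]'

```text
clock: 27.07
position: [533.8, 166.6, 71.5]
tool_rot: [1.878, 2.194, -0.3]
wrist_force: [-0.1, -0.5, -3.1]
finger_gap: 61.5
grip_force: 50.0
```

>>> apply_moves --series '[0.01, 0, -0.02, 0, -0.05, 0, 0.5, 0.02, 0, -0.04, 0, -0.1, 0, 0.5, 0.03, 0, -0.06, 0, -0.15, 0, 0.5, 0.04, 0, -0.08, 0, -0.19, 0, 0.5, 0.05, 0, -0.1, 0, -0.24, 0, 0.5, 0.06, 0, -0.12, 0, -0.29, 0, 0.5, 0.07, 0, -0.14, 0, -0.34, 0, 0.5, 0.08, 0, -0.16, 0, -0.39, 0, 0.5, 0.09, 0, -0.18, 0, -0.43, 0, 0.5, 0.09, 0, -0.2, 0, -0.47, 0, 0.5]'

```text
clock: 27.9
position: [532.3, 178.0, 85.3]
tool_rot: [1.743, 2.035, -0.493]
wrist_force: [-0.3, 1.1, -2.2]
finger_gap: 61.6
grip_force: 50.0
```

>>> apply_moves --series '[0.01, 0, -0.02, 0, -0.05, 0, 0.5, 0.01, 0, -0.04, 0, -0.1, 0, 0.5, 0.02, 0, -0.07, 0, -0.15, 0, 0.5, 0.02, 0, -0.09, 0, -0.2, 0, 0.5, 0.03, 0, -0.12, 0, -0.26, 0, 0.5, 0.03, 0, -0.14, 0, -0.31, 0, 0.5, 0.04, 0, -0.17, 0, -0.36, 0, 0.5, 0.04, 0, -0.19, 0, -0.41, 0, 0.5, 0.05, 0, -0.21, 0, -0.45, 0, 0.5, 0.05, 0, -0.22, 0, -0.47, 0, 0.5]'

```text
clock: 28.73
position: [530.3, 190.5, 97.9]
tool_rot: [1.602, 1.871, -0.665]
wrist_force: [-0.2, -0.7, -3.3]
finger_gap: 62.0
grip_force: 50.0
```

>>> apply_moves --series '[0, 0, 0, 0, 0, 0, 0.5, 0, 0, 0, 0, 0, 0, 0.5, 0, 0, 0, 0, 0, 0, 0.5, 0, 0, 0, 0, 0, 0, 0.5, 0, 0, 0, 0, 0, 0, 0.5, 0, 0, 0, 0, 0, 0, 0.5, 0, 0, 0, 0, 0, 0, 0.5, 0, 0, 0, 0, 0, 0, 0.5, 0, 0, 0, 0, 0, 0, 0.5, 0, 0, 0, 0, 0, 0, 0.5]'

```text
clock: 29.57
position: [530.4, 190.0, 98.3]
tool_rot: [1.603, 1.871, -0.664]
wrist_force: [1.0, -0.1, -3.5]
finger_gap: 61.8
grip_force: 50.0
```

```bash
python3 - <<'E'
from h import *
s=state();r=R.from_rotvec(s["tool_rot"]);t=r.apply([0,0,1]);print(s["position"],s["q"],s["clock"],s["finger_gap"],s["wrist_force"],"tilt",np.degrees(np.arccos(-t[2])))
print("lip",s["position"]+r.apply([87,0,11.4]))
p,d,W=shot("wrist","w5")
E
```

```text
[530.4222014  189.95543987  98.29370136] [ 0.69206155  0.62374917  1.63719094 -0.66366486  1.39890515  0.83383318] 29.5667 61.819642036323714 [ 0.98227205 -0.14847595 -3.51934671] tilt 44.975180434691914
lip [522.22416525 242.81085647  28.73755757]
```

View pics/w5.png

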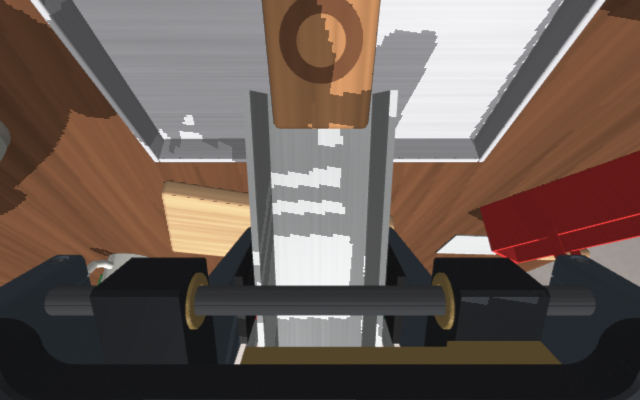

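At a 45° tilt the mould has slid mostly out, but its tail (px 320,125) still overlaps the lip (row 95). I'll hold longer and look at where it sits.

>>> apply_moves --series '[0, 0, 0, 0, 0, 0, 0.5, 0, 0, 0, 0, 0, 0, 0.5, 0, 0, 0, 0, 0, 0, 0.5, 0, 0, 0, 0, 0, 0, 0.5, 0, 0, 0, 0, 0, 0, 0.5, 0, 0, 0, 0, 0, 0, 0.5, 0, 0, 0, 0, 0, 0, 0.5, 0, 0, 0, 0, 0, 0, 0.5, 0, 0, 0, 0, 0, 0, 0.5, 0, 0, 0, 0, 0, 0, 0.5]'

```text
clock: 30.45
position: [530.4, 190.0, 98.2]
tool_rot: [1.603, 1.871, -0.664]
wrist_force: [0.1, -0.1, -2.0]
finger_gap: 61.8
grip_force: 50.0
```

```bash
python3 - <<'E'
from h import *
s=state()
p,d,W=shot("wrist","w6")
hsv=cv2.cvtColor(p,cv2.COLOR_RGB2HSV);m=(hsv[:,:,1]>90)&(hsv[:,:,0]>4)&(hsv[:,:,0]<22)&(W[:,:,2]>6)&(np.hypot(W[:,:,0]-516,W[:,:,1]-283)<100)
q=W[m];print(len(q),rect(W,m))
t=np.array([-.154,.988]);a=(q[:,:2]-[516,283])@t
for lo in range(-60,100,15):
    k=(a>lo)&(a<lo+15);print(lo,k.sum(),np.median(q[k,2]).round(1) if k.any() else "")
v,u=np.where(m);print("rows",v.min(),v.max(),s["wrist_force"])
E
```

```text
20763 (array([518.1, 252.2]), array([153.4,  90.1]), 0.1823, np.float64(50.4), 20763)
-60 11 115.3
-45 1058 55.2
-30 3432 50.9
-15 9353 139.7
0 6895 40.5
15 0 
30 0 
45 0 
60 0 
75 0 
90 0 
rows 0 364 [ 0.08289704 -0.14946368 -1.97768862]
```

The mould is leaning, front end on the tray and tail on the lip, with its top rising from about z 40 to 55. I'll lower the lip to about 14 mm at the same tilt, then draw the scoop back horizontally from under the tail.

>>> apply_moves --series '[0.02, 0, 0.02, 0, 0, 0, 0.5, 0.04, 0, 0.04, 0, 0, 0, 0.5, 0.06, 0, 0.06, 0, 0, 0, 0.5, 0.08, 0, 0.08, 0, 0, 0, 0.5, 0.1, 0, 0.1, 0, 0, 0, 0.5, 0.12, 0, 0.12, 0, 0, 0, 0.5, 0.12, 0, 0.12, 0, 0, 0, 0.5, 0.12, 0, 0.12, 0, 0, 0, 0.5, 0.12, 0, 0.12, 0, 0, 0, 0.5, 0.12, 0, 0.12, 0, 0, 0, 0.5]'

```text
clock: 31.33
position: [530.5, 190.1, 84.8]
tool_rot: [1.603, 1.871, -0.663]
wrist_force: [0.0, -0.7, -2.6]
finger_gap: 61.6
grip_force: 50.0
```

>>> apply_moves --series '[-0.03, 0, 0.03, 0, 0, 0, 0.5, -0.07, 0, 0.07, 0, 0, 0, 0.5, -0.11, 0, 0.11, 0, 0, 0, 0.5, -0.15, 0, 0.15, 0, 0, 0, 0.5, -0.19, 0, 0.19, 0, 0, 0, 0.5, -0.23, 0, 0.23, 0, 0, 0, 0.5, -0.27, 0, 0.27, 0, 0, 0, 0.5, -0.3, 0, 0.3, 0, 0, 0, 0.5, -0.3, 0, 0.3, 0, 0, 0, 0.5, -0.3, 0, 0.3, 0, 0, 0, 0.5]'

```text
clock: 32.17
position: [535.7, 156.3, 84.7]
tool_rot: [1.604, 1.871, -0.664]
wrist_force: [0.1, -0.1, -2.1]
finger_gap: 61.9
grip_force: 50.0
```

```bash
python3 - <<'E'
from h import *
s=state();r=R.from_rotvec(s["tool_rot"]);print("lip",s["position"]+r.apply([87,0,11.4]),s["wrist_force"])
p,d,W=shot("wrist","w7")
P,D,V=shot("side","s7")
cv2.imwrite("pics/v7.png",np.vstack([cv2.resize(p[:330,100:540],(660,495))[:300],cv2.resize(P[100:220,200:400],(500,300))if 0 else cv2.copyMakeBorder(cv2.resize(P[100:220,200:400],(500,300)),0,0,0,160,0)])[:,:,::-1])
E
```

```text
lip [527.48203251 209.15829575  15.11859732] [ 0.103766   -0.07499447 -2.10974859]
```

View pics/v7.png

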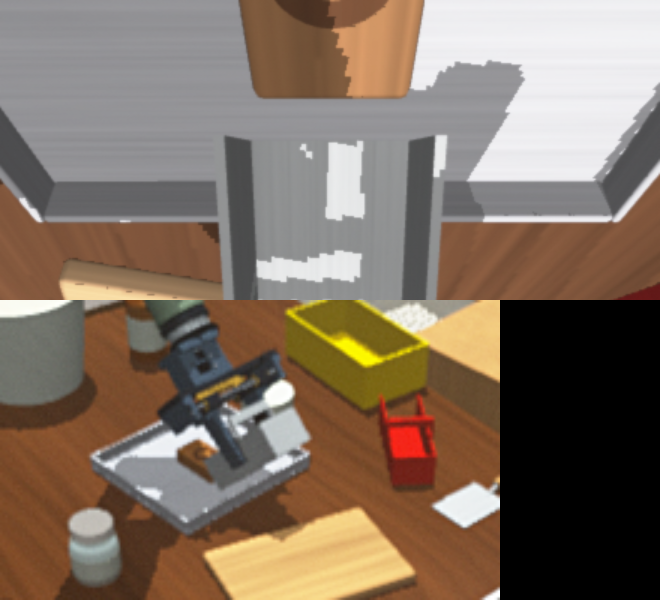

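The mould lies flat in the tray, with a visible gap between its tail (row 98) and the lip (row 137). I'll raise, level and return.

```bash
python3 - <<'E'
from h import *
ps=-1.416
p,r=plan([537,148,120],scoop(ps,np.radians(40)),1)
p,r=plan([537,140,115],scoop(ps,0),2,p,r)
print("back");p,r=plan([506.3,-6.6,100],scoop(-.172,0),3,p,r)
E
```

```text
[-0.39 -0.   -0.24] [-0.    0.17 -0.  ]
[-0.02 -0.01  0.06] [ 0.   0.7 -0. ]
[-0.03 -0.01  0.05] [ 0.   0.7 -0. ]
back
[-0.58 -0.22  0.06] [ 0.   -0.   -0.83]
[-0.45 -0.44  0.06] [ 0.   -0.   -0.83]
[-0.24 -0.58  0.06] [ 0.    0.   -0.83]
```

>>> apply_moves --series '[-0.03, 0, -0.02, 0, 0.01, 0, 0.5, -0.07, 0, -0.04, 0, 0.02, 0, 0.5, -0.11, 0, -0.07, 0, 0.04, 0, 0.5, -0.15, 0, -0.09, 0, 0.06, 0, 0.5, -0.19, 0, -0.12, 0, 0.08, 0, 0.5, -0.23, 0, -0.14, 0, 0.1, 0, 0.5, -0.27, 0, -0.17, 0, 0.12, 0, 0.5, -0.31, 0, -0.19, 0, 0.14, 0, 0.5, -0.35, 0, -0.22, 0, 0.16, 0, 0.5, -0.39, 0, -0.24, 0, 0.17, 0, 0.5]'

```text
clock: 33.1
position: [537.0, 147.9, 121.0]
tool_rot: [1.656, 1.932, -0.603]
wrist_force: [0.0, -0.4, -2.8]
finger_gap: 61.5
grip_force: 50.0
```

>>> apply_moves --series '[0, 0, 0.01, 0, 0.07, 0, 0.5, 0, 0, 0.01, 0, 0.14, 0, 0.5, -0.01, 0, 0.02, 0, 0.21, 0, 0.5, -0.01, 0, 0.02, 0, 0.28, 0, 0.5, -0.01, 0, 0.03, 0, 0.35, 0, 0.5, -0.01, 0, 0.04, 0, 0.42, 0, 0.5, -0.01, 0, 0.04, 0, 0.49, 0, 0.5, -0.02, 0, 0.05, 0, 0.56, 0, 0.5, -0.02, 0, 0.05, 0, 0.63, 0, 0.5, -0.02, 0, 0.06, 0, 0.7, 0, 0.5]'

```text
clock: 33.93
position: [537.5, 143.2, 118.1]
tool_rot: [1.861, 2.171, -0.326]
wrist_force: [0.4, 1.0, -1.9]
finger_gap: 61.9
grip_force: 50.0
```

>>> apply_moves --series '[0, 0, 0.01, 0, 0.07, 0, 0.5, 0, 0, 0.01, 0, 0.14, 0, 0.5, -0.01, 0, 0.02, 0, 0.21, 0, 0.5, -0.01, 0, 0.02, 0, 0.28, 0, 0.5, -0.01, 0, 0.03, 0, 0.36, 0, 0.5, -0.02, 0, 0.03, 0, 0.44, 0, 0.5, -0.02, 0, 0.04, 0, 0.52, 0, 0.5, -0.02, 0, 0.04, 0, 0.6, 0, 0.5, -0.03, 0, 0.05, 0, 0.66, 0, 0.5, -0.03, 0, 0.05, 0, 0.7, 0, 0.5]'

```text
clock: 34.77
position: [538.0, 138.9, 115.0]
tool_rot: [-2.045, -2.384, -0.002]
wrist_force: [0.5, 0.4, -1.5]
finger_gap: 62.0
grip_force: 50.0
```

```bash
python3 - <<'E'
from h import *
s=state();print(s["position"],s["q"],s["clock"],R.from_rotvec(s["tool_rot"]).apply([0,0,1]),s["wrist_force"])
p,r=plan([506.3,-6.6,100],scoop(-.172,0),3)
E
```

```text
[537.98822522 138.86265959 115.01617678] [2.31168150e-01 3.70571511e-01 1.75551262e+00 1.43000043e-03
 1.01517081e+00 7.74057718e-02] 34.7667 [ 5.08183832e-05  1.26004723e-03 -9.99999205e-01] [ 0.47383593  0.41892301 -1.54188925]
[-0.58 -0.22  0.06] [ 0.   -0.   -0.83]
[-0.44 -0.44  0.06] [ 0.   -0.   -0.83]
[-0.22 -0.58  0.07] [ 0.   -0.   -0.83]
```

>>> apply_moves --series '[-0.06, -0.02, 0.01, 0, 0, -0.08, 0.5, -0.12, -0.04, 0.01, 0, 0, -0.17, 0.5, -0.17, -0.07, 0.02, 0, 0, -0.25, 0.5, -0.23, -0.09, 0.02, 0, 0, -0.33, 0.5, -0.29, -0.11, 0.03, 0, 0, -0.42, 0.5, -0.35, -0.13, 0.04, 0, 0, -0.5, 0.5, -0.41, -0.15, 0.04, 0, 0, -0.58, 0.5, -0.46, -0.18, 0.05, 0, 0, -0.66, 0.5, -0.52, -0.2, 0.05, 0, 0, -0.75, 0.5, -0.58, -0.22, 0.06, 0, 0, -0.83, 0.5]'

```text
clock: 35.6
position: [527.6, 91.1, 110.1]
tool_rot: [1.505, 2.757, 0.0]
wrist_force: [0.1, 0.3, -2.1]
finger_gap: 61.9
grip_force: 50.0
```

>>> apply_moves --series '[-0.04, -0.04, 0.01, 0, 0, -0.08, 0.5, -0.09, -0.09, 0.01, 0, 0, -0.17, 0.5, -0.13, -0.13, 0.02, 0, 0, -0.25, 0.5, -0.18, -0.18, 0.02, 0, 0, -0.33, 0.5, -0.22, -0.22, 0.03, 0, 0, -0.42, 0.5, -0.26, -0.26, 0.04, 0, 0, -0.5, 0.5, -0.31, -0.31, 0.04, 0, 0, -0.58, 0.5, -0.35, -0.35, 0.05, 0, 0, -0.66, 0.5, -0.4, -0.4, 0.05, 0, 0, -0.75, 0.5, -0.44, -0.44, 0.06, 0, 0, -0.83, 0.5]'

```text
clock: 36.43
position: [516.9, 42.4, 105.3]
tool_rot: [0.905, 3.008, 0.0]
wrist_force: [0.7, 0.7, -2.4]
finger_gap: 61.5
grip_force: 50.0
```

>>> apply_moves --series '[-0.03, -0.07, 0.01, 0, 0, -0.1, 0.5, -0.05, -0.14, 0.02, 0, 0, -0.2, 0.5, -0.08, -0.2, 0.02, 0, 0, -0.29, 0.5, -0.1, -0.27, 0.03, 0, 0, -0.38, 0.5, -0.13, -0.33, 0.04, 0, 0, -0.47, 0.5, -0.15, -0.39, 0.05, 0, 0, -0.56, 0.5, -0.17, -0.45, 0.05, 0, 0, -0.65, 0.5, -0.19, -0.51, 0.06, 0, 0, -0.73, 0.5, -0.21, -0.56, 0.07, 0, 0, -0.8, 0.5, -0.22, -0.58, 0.07, 0, 0, -0.83, 0.5]'

```text
clock: 37.27
position: [505.6, -6.1, 99.6]
tool_rot: [-0.268, -3.13, 0.0]
wrist_force: [-0.3, -1.0, -2.7]
finger_gap: 61.5
grip_force: 50.0
```

```bash
python3 - <<'E'
from h import *
s=state();print(s["position"],s["q"],s["clock"],s["wrist_force"])
p,d,W=shot("side","s8");zz=W[:,:,2];near=np.hypot(W[:,:,0]-503,W[:,:,1]+7)<110
for k in (0,1):
    pass
m=near&(zz>125)&(zz<140)&(p.max(2).astype(int)-p.min(2)<30)&(p.min(2)>110);print("wall tops",rect(W,m))
q=W[m];h=np.array([np.cos(-.172),np.sin(-.172)]);print("pitch",np.polyfit((q[:,:2]-[503,-7])@h,q[:,2],1))
p,r=plan([506.3,-6.6,36],scoop(-.172,0),1)
E
```

```text
[505.6230948   -6.0771194   99.55930109] [-3.47443067e-02  3.17254930e-01  1.88761370e+00 -3.49828692e-05
  9.37032847e-01 -1.43453668e+00] 37.2667 [-0.30069601 -1.01426323 -2.69673537]
wall tops (array([504.1,  -6.7]), array([167.4,  66.7]), -0.1981, np.float64(132.6), 54)
pitch [-3.72382131e-04  1.32377290e+02]
[-0.01 -0.01  0.79] [-0. -0.  0.]
```

The scoop is level and hasn't slipped in the grip. Lowering it onto the board.

>>> apply_moves --series '[0, 0, 0.09, 0, 0, 0, 0.5, 0, 0, 0.18, 0, 0, 0, 0.5, 0, 0, 0.28, 0, 0, 0, 0.5, 0, 0, 0.38, 0, 0, 0, 0.5, 0, 0, 0.48, 0, 0, 0, 0.5, -0.01, -0.01, 0.58, 0, 0, 0, 0.5, -0.01, -0.01, 0.67, 0, 0, 0, 0.5, -0.01, -0.01, 0.74, 0, 0, 0, 0.5, -0.01, -0.01, 0.78, 0, 0, 0, 0.5, -0.01, -0.01, 0.79, 0, 0, 0, 0.5]'

```text
clock: 38.15
position: [506.4, -6.2, 35.6]
tool_rot: [-0.269, -3.129, -0.0]
wrist_force: [-0.6, -1.3, -2.6]
finger_gap: 62.0
grip_force: 50.0
```

>>> apply_moves --series '[0, 0, 0, 0, 0, 0, 0.5, 0, 0, 0.01, 0, 0, 0, 0.5, 0, 0, 0.01, 0, 0, 0, 0.5, 0, 0, 0.02, 0, 0, 0, 0.5, 0, 0, 0.02, 0, 0, 0, 0.5, 0, 0, 0.03, 0, 0, 0, 0.5, 0, 0, 0.03, 0, 0, 0, 0.5, 0, 0, 0.04, 0, 0, 0, 0.5, 0, 0, 0.04, 0, 0, 0, 0.5, 0, 0, 0.04, 0, 0, 0, 0.5]'

```text
clock: 38.98
position: [507.0, -6.3, 33.4]
tool_rot: [0.27, 3.13, 0.0]
wrist_force: [-0.1, 0.6, 1.2]
finger_gap: 62.0
grip_force: 50.0
```

Contact: the wrist force turned from -2.6 to +1.2 N. I'll release and rise straight up, slowly.

>>> apply_moves --series '[0, 0, 0, 0, 0, 0, 0.68, 0, 0, 0, 0, 0, 0, 0.72, 0, 0, 0, 0, 0, 0, 0.78, 0, 0, 0, 0, 0, 0, 0.85, 0, 0, 0, 0, 0, 0, 0.92, 0, 0, 0, 0, 0, 0, 1, 0, 0, 0, 0, 0, 0, 1, 0, 0, 0, 0, 0, 0, 1, 0, 0, 0, 0, 0, 0, 1, 0, 0, 0, 0, 0, 0, 1]'

```text
clock: 39.82
position: [506.8, -6.2, 33.1]
tool_rot: [0.27, 3.13, 0.0]
wrist_force: [0.2, -0.0, -0.1]
finger_gap: 91.4
grip_force: 0.0
```

>>> apply_moves --series '[0, 0, -0.04, 0, 0, 0, 1, 0, 0, -0.1, 0, 0, 0, 1, 0, 0, -0.2, 0, 0, 0, 1, 0, 0, -0.3, 0, 0, 0, 1, 0, 0, -0.4, 0, 0, 0, 1, 0, 0, -0.52, 0, 0, 0, 1, 0, 0, -0.64, 0, 0, 0, 1, 0, 0, -0.76, 0, 0, 0, 1, 0, 0, -0.88, 0, 0, 0, 1, 0, 0, -1, 0, 0, 0, 1]'

```text
clock: 40.65
position: [506.8, -6.2, 114.3]
tool_rot: [0.27, 3.13, 0.0]
wrist_force: [1.0, -0.2, -0.5]
finger_gap: 91.1
grip_force: 0.0
```

>>> apply_moves --series '[0, 0, -0.1, 0, 0, 0, 1, 0, 0, -0.2, 0, 0, 0, 1, 0, 0, -0.3, 0, 0, 0, 1, 0, 0, -0.4, 0, 0, 0, 1, 0, 0, -0.5, 0, 0, 0, 1, 0, 0, -0.6, 0, 0, 0, 1, 0, 0, -0.7, 0, 0, 0, 1, 0, 0, -0.8, 0, 0, 0, 1, 0, 0, -0.9, 0, 0, 0, 1, 0, 0, -1, 0, 0, 0, 1]'

```text
clock: 41.48
position: [506.8, -6.3, 193.9]
tool_rot: [-0.27, -3.13, -0.0]
wrist_force: [0.1, 0.2, 0.1]
finger_gap: 91.2
grip_force: 0.0
```

```bash
python3 - <<'E'
from h import *
s=state();print(s["position"],s["clock"])
p,d,W=shot("wrist");near=np.hypot(W[:,:,0]-503,W[:,:,1]+7);zz=W[:,:,2]
print("bail",rect(W,(zz>90)&(zz<104)&(near<75)));print("walls",rect(W,(zz>63)&(zz<73)&(near<110)),"board",rect(W,(zz>13)&(zz<22)&(near<160)))
P,D,V=shot("side","s9");cv2.imwrite("pics/s9c.png",cv2.resize(P[100:290,200:480,::-1],None,fx=2.5,fy=2.5,interpolation=2))
zz=V[:,:,2]
for n,q in dict(bowl=(433,220),wrap=(307,140)).items(): print(n,rect(V,big(zz>38,q)))
E
```

```text
[506.76409173  -6.27905134 193.86879599] 41.4833
bail (array([534.3, -10.5]), array([67.4,  7.7]), 1.3938, np.float64(97.6), 777)
walls (array([505.8,  -5.3]), array([170. ,  67.5]), -0.1739, np.float64(68.0), 1500) board (array([505.3,  -4.2]), array([239.3, 160.4]), -0.1707, np.float64(18.2), 22719)
bowl (array([ 729. , -284.2]), array([91.5, 84.1]), 0.7183, np.float64(42.2), 143)
wrap (array([504.7,  -8.8]), array([171.1,  73.8]), -0.1749, np.float64(56.3), 805)
```

View pics/s9c.png

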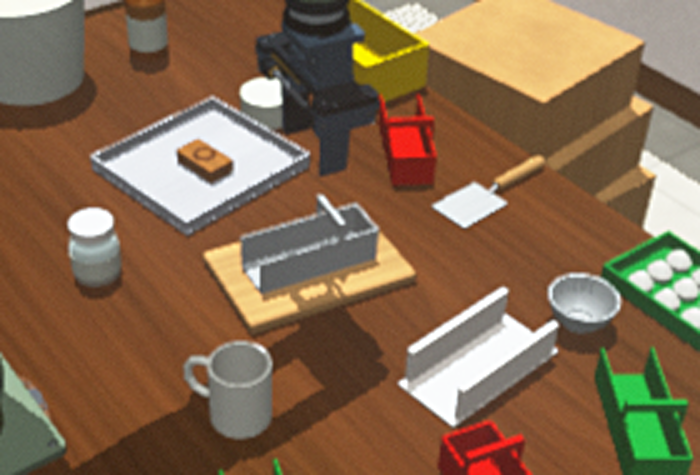

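The mould (px 205,160) lies flat in the tray, and the scoop stands within about 1.5 mm of the board's middle, released. The bowl measures where it was. The wrappers (px 262,100) are where they were by eye; the arm partly hides them, so their re-measurement failed. Handing in.

```bash
python3 -c "
from workcell import *
print(job_done())"
```

```text
the job is handed in; nothing more can be done
None
```

The job is handed in at about 41.5 s: the mould lies flat in the tray, the empty scoop stands released in the middle of the board (within about 1.5 mm), the bowl is unmoved, and the wrappers look unmoved by eye only, but the mould stopped leaning on the lip at 45°, so I lowered the scoop and drew it back to free the mould.

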